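# Hold a board against the sprung fence of a jig

### The arm

A 7-joint arm with a two-finger parallel gripper is mounted at the origin on the work surface. World frame = base frame: x ahead of the robot, y to its left, z up, the work surface at z = 0. Lengths are in m, angles in degrees, forces in N, time in s.
With the tool pointing down it reaches from about 0.4 to 0.875 m from the base axis. Payload 6.5 kg.
Tool frame: the origin (TCP) lies midway between the tips of the shut fingers; the grasp point (between the pads) lies 19 mm behind it; z points along the fingers, y is the direction in which the jaws open and shut (so a half turn about z gives the same grasp; the last joint's range is limited). The gripper opens to 85 mm and grips with 20 to 120 N. Pads are 22 mm wide; open, the fingers measure 114 mm over their backs; the gripper's body (76 mm by 85 mm) begins 54 mm behind the grasp point. The pads swing forward as they close: fully open they stand 13 mm farther back than shut.
Start: joints at [61.868, 30.733, -0.252, 88.115, 0.149, 61.152, -4.079], TCP at [0.268, -0.592, 0.231] pointing down, gripper open.
Joint ranges: [-154.64, 154.64], [-21.42, 123.67], [-72.66, 72.17], [13.99, 137.28], [-74.86, 254.86], [10.95, 109.41], [-158.01, 158.01]. Speed limits (degrees/s): [136.94, 136.94, 180, 180, 180, 180, 180].

### API

Orientations are given as [roll, pitch, yaw] about the fixed x, y, z axes, in that order (R = Rz(yaw) Ry(pitch) Rx(roll)).
In Python, from station import r gives the robot as it stands.
- The arm moves only by the shell command python3 -m crank 'ROWS' [FORCE]. ROWS is JSON, a list of rows, each a list of 7 numbers: the turn, a rotation vector about the tool's x, y, z in rad, then the shift along the tool's x, y, z in mm, then the gripper command: -1 is shut, 1 is fully open, values between are in proportion. In form: [[rx, ry, rz, x, y, z, grip], ...]. A call has 1 to 5 rows; each row shifts and turns the commanded pose from where the row before left it, along the tool's axes as they then stand; what a row does not reach is not made up. A row lasts 1/12 s, in which the tool goes at most 41.7 mm and 7.16 degrees, less where a joint would pass 70% of its speed; a pose out of reach is approached as far as the arm can. A call is refused whole if a number of a shift passes 41.7 or a number of a turn 0.125, either way. A call with a gripper value outside its range is refused whole. The fingers move at their own pace and stop on an object; FORCE is the grip in N (left out, the last holds). Time passes only in rows, so rows that do not move let the fingers close. It gives the time, the measured TCP pose, the force and the opening at its end, in the units of the state.
- r.state(): the state, without advancing time (a new reading comes with each control period).
- r.camera(name): name is "side" or "top"; returns a dict with "img" (420x560x3 uint8, red, green, blue), "range_z" (420x560 float32, m along the optical axis (not along the pixel's ray), 0 where there is no reading), "intrinsics" (3x3 intrinsics, pixels), "extrinsics" (4x4, takes a point from camera to world coordinates). Camera axes: x right, y up, looking along -z (the intrinsics and any distortion apply to the point x, -y, -z); pixel columns grow to the right and rows downward; lengths in m; the calibration is good to about 2 mm. A picture is of the moment at which its call begins.
- r.sign_off(): hands the job in, once; it reports no verdict.
Trained networks look in the newest picture that a camera, given by its name, has taken for a name from the list of things; names that differ only in an ending like _2 or _b are one class to them, and where a whole thing is asked for, a point or a joint stands for the part that bears it (a point fixed in the world has none). Each returns a list of dicts, best first, with "p" (0 to 1); they miss things now and then, are a little off and sometimes report something else, mostly with a low value. They report only what shows in the picture. A call takes as long as a camera call. They do not tell look-alikes from the thing itself.
- r.boxes_of(camera, label): "extent" ([left, top, right, bottom] as shares, 0 to 1, of the picture: columns of its width, rows of its height, round what is visible of it).
The state is a dict: "t": time; "qpos": joint angles; "joint_vel": joint speeds; "tau": joint torques, N m; "eef_pos": TCP position; "eef_rot": TCP orientation; "contact_force": force on the tool from outside, world axes, zero at the start; "torque": the same for the moment, N m; "gripper_width": finger opening in m.
Only numpy, scipy, OpenCV 4.12 (cv2) and the standard library are available. Lean on these libraries where they do the work, as an engineer would, in place of code of your own. Each camera call takes 0.05 s, during which the arm holds its last target.

### The job

Pick up the blue circuit board (its heat sink makes a good handle) and lay it flat on the black jig, gold contact edge towards the aluminium sprung fence, centred on the white line. Push it square against the fence until the yellow pointer stands in the green band, never letting the pointer reach the red, and finish while still holding it pressed there so that a technician can screw it down. Only the board may press the fence; leave the jig's neighbours (green board, bottle, dish) where they are.

Things in the scene. Friction and masses are not known exactly. Their poses are not given: they have to be found in the camera images.
- board: Blue circuit board on a stiff plate, 90 x 100 x 6 mm (x, y, z), 0.18 to 0.35 kg, loose on the bench. Origin: centre of its underside, z up. At its middle stands the handle: a finned aluminium heat sink 40 x 40 mm, its top 38 mm above the origin, solid to grip on any side. Gold contact strip along the +x edge (x = +45 mm); connectors 15 mm high along the -x edge; all else below 9 mm.
- board_edge (a point): Middle of the board's gold contact edge, 45 mm from the board's origin along its +x, 3 mm above its underside.
- jig: Black jig plate 230 x 170 x 14 mm (x, y, z) bolted to the bench. Origin: centre of its underside; its flat top (the bed) is 14 mm above. The board is pushed along the jig's +x. The free bed runs from x = -115 mm to the fence's face at x = +40 mm (unpressed); a white line along y = 0 marks its middle. A fixed block 30 mm tall stands behind the fence at x = 95 to 111 mm.
- fence_face (a point): Middle of the face, 11 mm above the bed, of the sprung fence: aluminium bar 14 x 124 x 20 mm, from 1 to 21 mm above the bed. Axes as the jig's. The face looks to the jig's -x. Slides to the jig's +x when pushed. A red line on top marks its middle; a yellow pointer at its +y end, level with the face, moves over a strip painted white, green, white, red.
- fence (a joint): How far the fence has been pushed back, m: 0 at rest, 0.030 at the stop. Spring: about 1 N at first touch plus 0.4 N per mm. The pointer is in the green from 0.008 to 0.020 (about 4 to 9 N), in the red from 0.022.
- spare_board: Green circuit board, otherwise the same shape as the blue one; bystander. Origin: centre of its underside.
- flux_bottle: Small amber bottle, 44 mm across, 85 mm tall; bystander. Origin: centre of its underside.
- screw_dish: Small steel dish, 70 mm across, 28 mm tall; bystander. Origin: centre of its underside.
Things that resemble listed ones, but are neither listed nor needed, are in the scene too. Leave any pink look-alike of the board alone.

How it is judged:
By the outcome, as a careful person would: the job done as asked, in the order asked, and still so for the second after the job is handed in, while the arm keeps its last pose, push and grip.
It also fails if it takes over 35 s, if anything falls off the work surface, if the arm or the gripper's body presses on something with over 40 N, if the wrist force passes 120 N, or if a joint passes its speed limit or range.

## Working session

There is one attempt and no reset: what is moved stays moved. The work goes in short steps, Python scripts to look and compute and a shell command to move; the robot and the scene stay as the last step left them, time stands still between calls to the robot, and variables do not carry over. Pictures are saved under pics/ and viewed, and the job is handed in when it is done.

```bash
mkdir -p pics; ls; python3 - <<'E'
from station import r
import cv2
print(r.state())
for n in("top","side"):
    c=r.camera(n); cv2.imwrite(f"pics/{n}0.png",c["img"][:,:,::-1])
    print(n,c["intrinsics"],c["extrinsics"])
    for l in("board","jig","fence","spare_board","flux_bottle","screw_dish"):
        print(l,[( [round(v,3) for v in b["extent"]],round(b["p"],2)) for b in r.boxes_of(n,l)])
E
```

```text
pics
{'t': 0.0, 'qpos': array([61.86684281, 30.77949612, -0.25363977, 88.17090758,  0.15090136,
       61.15115284, -4.08130796]), 'joint_vel': array([ 0.0177161 ,  0.10876434, -0.0647151 ,  0.03452517,  0.047943  ,
        0.03124513, -0.06131931]), 'tau': array([ 3.27558910e-04, -5.83412647e+01,  1.04907587e+00, -2.59104735e+01,
        1.24412816e-02,  9.60693316e-03, -3.61488605e-05]), 'eef_pos': array([ 0.26760628, -0.59166248,  0.23038917]), 'eef_rot': array([-1.79899188e+02,  9.44774081e-03,  2.43428123e+01]), 'contact_force': array([-0.53328919, -0.6525747 , -0.08967633]), 'torque': array([0.02503118, 0.04627996, 0.01545472]), 'gripper_width': 0.08509035237990004}
top [[402.48739628   0.         285.80463866]
 [  0.         402.48739628 211.44771833]
 [  0.           0.           1.        ]] [[-0.01155206  0.9908632  -0.13437507  0.43395066]
 [-0.99978489 -0.00913054  0.01862289 -0.03909104]
 [ 0.01722582  0.1345613   0.99075553  0.84314523]
 [ 0.          0.          0.          1.        ]]
board [([0.515, 0.628, 0.621, 0.772], 0.85), ([0.525, 0.461, 0.631, 0.584], 0.83), 
[... 306 characters left out ...]
.66), ([0.653, 0.264, 0.697, 0.326], 0.26)]
side [[383.54012838   0.         278.53170204]
 [  0.         383.54012838 211.52430852]
 [  0.           0.           1.        ]] [[ 0.70327022  0.39850614 -0.58873071  0.07965357]
 [-0.71075225  0.37599228 -0.5945259  -0.51213295]
 [-0.01556402  0.83655404  0.54766331  0.47708146]
 [ 0.          0.          0.          1.        ]]
board [([0.75, 0.597, 0.887, 0.705], 0.9), ([0.435, 0.791, 0.616, 1.0], 0.81), ([0.372, 0.63, 0.495, 0.749], 0.63)]
jig [([0.322, 0.383, 0.467, 0.544], 0.86)]
fence [([0.346, 0.399, 0.441, 0.447], 0.75)]
spare_board [([0.631, 0.721, 0.795, 0.894], 0.62)]
flux_bottle [([0.713, 0.464, 0.759, 0.563], 0.97)]
screw_dish []
```

View pics/top0.png

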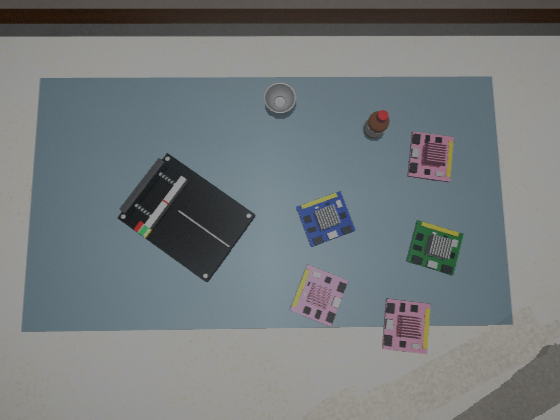

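View pics/side0.png

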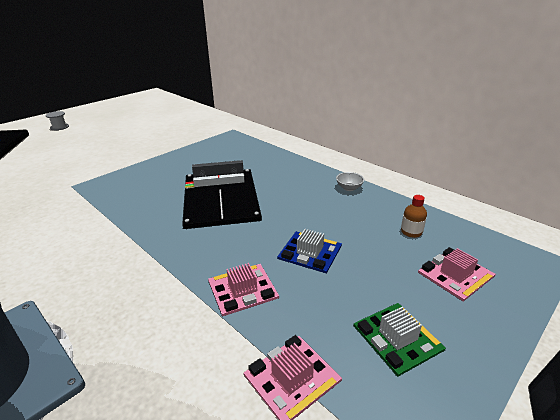

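The blue board is the only blue one: top view, about (326,218). The others are pink at (320,296), (407,326) and (431,157), and green at (435,247). I'll enlarge it to confirm, then measure.

```bash
cat > h.py <<'E'
import numpy as np,cv2
def pts(c):
    K,T,z=c["intrinsics"],c["extrinsics"],c["range_z"]
    v,u=np.mgrid[:z.shape[0],:z.shape[1]]
    p=np.stack([(u-K[0,2])/K[0,0]*z,-(v-K[1,2])/K[1,1]*z,-z],-1)
    return p@T[:3,:3].T+T[:3,3]
def ray(c,u,v,h):
    K,T=c["intrinsics"],c["extrinsics"]
    d=T[:3,:3]@np.array([(u-K[0,2])/K[0,0],-(v-K[1,2])/K[1,1],-1]); o=T[:3,3]
    return o+d*(h-o[2])/d[2]
def proj(c,P):
    K,T=c["intrinsics"],c["extrinsics"]
    q=(np.asarray(P)-T[:3,3])@T[:3,:3]
    return K[0,2]-K[0,0]*q[...,0]/q[...,2], K[1,2]+K[1,1]*q[...,1]/q[...,2]
E
python3 - <<'E'
from station import r
import cv2,numpy as np
from h import *
c=r.camera("top");im=c["img"];np.save("top.npy",c,allow_pickle=True)
a=cv2.resize(im[175:260,280:370],None,fx=6,fy=6,interpolation=2)
b=cv2.resize(im[145:290,110:262],None,fx=5,fy=5,interpolation=2)[:, :]
cv2.imwrite("pics/a.png",a[:,:,::-1]);b=cv2.resize(b,(620,590));cv2.imwrite("pics/b.png",b[:,:,::-1])
P=pts(c)
hsv=cv2.cvtColor(im,cv2.COLOR_RGB2HSV)
print(hsv[222,300],P[150,230],P[200,320],P[218,326],P[240,190],P[218,205])
E
```

```text
[ 98  39 144] [ 0.68422326  0.06424345 -0.00424817] [ 0.57109905 -0.12721882  0.00666715] [ 0.52929763 -0.13543918  0.03598968] [0.48927547 0.14302949 0.01169992] [0.53432025 0.11262915 0.01363505]
```

View pics/a.png

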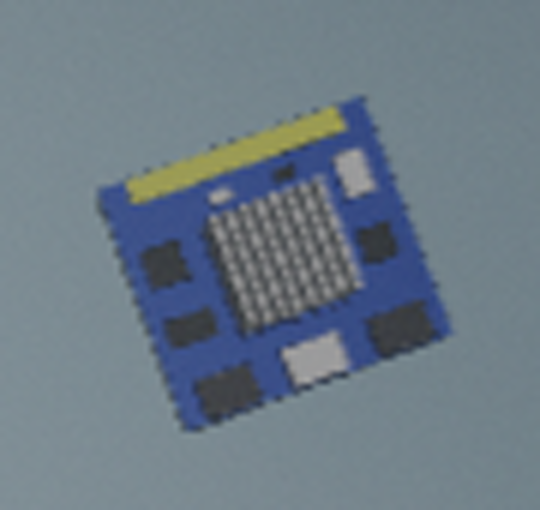

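View pics/b.png

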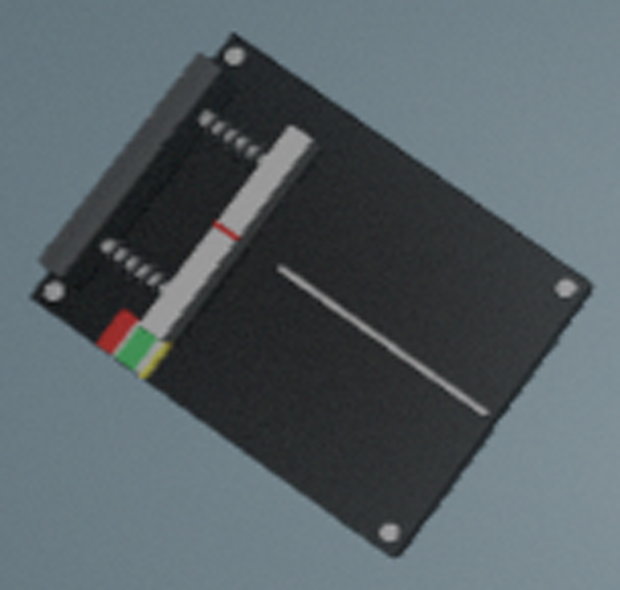

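The crops show the blue board with its gold edge at upper left and the heat sink at (326,218). The jig has the red/green strip at its +y end and its white line running to (228,246). Now fitting both.

```bash
cat > fit.py <<'E'
import numpy as np,cv2
from h import *
def wrect(c,mask,h):
    cs,_=cv2.findContours(mask.astype(np.uint8),cv2.RETR_EXTERNAL,cv2.CHAIN_APPROX_NONE)
    k=max(cs,key=cv2.contourArea)[:,0]
    X=np.array([ray(c,u,v,h)[:2]*1000 for u,v in k],np.float32)
    return cv2.minAreaRect(X),k
E
python3 - <<'E'
import numpy as np,cv2
from fit import *
c=np.load("top.npy",allow_pickle=True).item();im=c["img"].astype(int);P=pts(c)
R,G,B=im[...,0],im[...,1],im[...,2]
def box(l,t,r,b):
    m=np.zeros(R.shape,bool);m[t:b,l:r]=1;return m
# local table z
bl=((B>G*1.4)|(abs(R-G)<25)&(R>G-3)|(R>B*1.2)|(P[...,2]>.003))&box(288,183,364,255)
bl=cv2.morphologyEx(bl.astype(np.uint8),cv2.MORPH_OPEN,np.ones((3,3)))
print("board",wrect(c,bl,.006)[0])
# gold
go=(R>B*1.4)&(G>B*1.4)&box(288,183,364,255); v,u=np.nonzero(go);print("gold mean",np.mean([ray(c,a,b,.006) for a,b in zip(u,v)],0))
# sink from depth
m=(P[...,2]>.025)&box(288,183,364,255); print("sink",P[m].mean(0),np.percentile(P[m][:,2],[50,95]),cv2.minAreaRect((P[m][:,:2]*1000).astype(np.float32)))
g=np.array([[100,190],[365,98],[450,335],[188,432]])/6+[280,175]
W=np.array([ray(c,*p,.006) for p in g]);print("hand board",W.mean(0),W.round(4).tolist(),[np.linalg.norm(W[i]-W[i-1]) for i in range(4)])
s=[4.079,4.069]
g=np.array([[235,35],[592,288],[397,557],[32,297]])/s+[110,145]
W=np.array([ray(c,*p,.014) for p in g]);print("jig",W.mean(0),W.round(4).tolist(),[np.linalg.norm(W[i]-W[i-1]) for i in range(4)])
for n,p,h in(("line a",(280,266),.014),("line b",(487,412),.014),("red1",(215,223),.035),("red2",(239,239),.035),("face top1",(312,143),.035),("face top0",(165,335),.035)):
    print(n,ray(c,*(np.array(p)/s+[110,145]),h))
for (u,v) in((230,110),(280,250),(380,220),(60,300)):print("tbl",P[v,u])
mk=box(165,195,240,260);print("bed z",np.median(P[200:250,190:215,2]))
E
```

```text
board ((532.5610961914062, -137.42822265625), (89.70687866210938, 101.01944732666016), 19.239227294921875)
gold mean [ 0.5704526  -0.12493292  0.006     ]
sink [ 0.52494811 -0.1300531   0.09516027] [0.03596497 0.84314523] ((499.9853820800781, -90.70915985107422), (48.3938102722168, 160.4933624267578), 35.206199645996094)
hand board [ 0.5311469  -0.13895804  0.006     ] [[0.5574, -0.0778, 0.006], [0.5894, -0.1719, 0.006], [0.5052, -0.1991, 0.006], [0.4725, -0.107, 0.006]] [np.float64(0.08980857143129137), np.float64(0.09941948990161063), np.float64(0.08846999334677816), np.float64(0.09777563496824025)]
jig [0.53743906 0.14991276 0.014     ] [[0.6719, 0.1933, 0.014], [0.5379, 0.009, 0.014], [0.404, 0.1059, 0.014], [0.536, 0.2915, 0.014]] [np.float64(0.16763452935165898), np.float64(0.227775838975321), np.float64(0.16528649988294952), np.float64(0.22777445341508779)]
line a [0.55069821 0.16719121 0.014     ]
line b [0.47546371 0.06182551 0.014     ]
red1 [0.5696324  0.19459205 0.035     ]
red2 [0.56147301 0.18252223 0.035     ]
face top1 [0.60984836 0.14754033 0.035     ]
face top0 [0.51393821 0.21738836 0.035     ]
tbl [ 0.77361593  0.06454999 -0.00153855]
tbl [ 4.67226752e-01 -4.18866045e-02  2.44865322e-04]
tbl [ 5.28187968e-01 -2.54126474e-01  9.57057972e-05]
tbl [0.37089137 0.40580929 0.00120446]
bed z 0.013084039786729895
```

Board: centre about (0.532, -0.138), yaw about 19.1°. Jig: origin about (0.5375, 0.150), yaw about 54.2°. I'll grip with tool x along board x, so the jaws are on the ±y sides and the fingers stay clear of the fence. Travelling now.

```bash
python3 -m crank '[[0,0,0,15,-11,0,1],[0,0,0,30,-21,0,1],[0,0,0,30,-21,0,1],[0,0,0,30,-21,0,1],[0,0,0,30,-21,0,1]]' 60; python3 -m crank '[[0,0,0,30,-21,0,1],[0,0,0,30,-21,0,1],[0,0,0,30,-21,0,1],[0,0,0,30,-21,0,1],[0,0,0,30,-21,0,1]]'
```

```text
t: 1.17
eef_pos: [0.3523, -0.4486, 0.2314]
eef_rot: [180.0, -0.0, 24.3]
contact_force: [0.8, 0.1, -0.2]
gripper_width: 0.0853
t: 1.58
eef_pos: [0.4458, -0.291, 0.2316]
eef_rot: [180.0, -0.0, 24.3]
contact_force: [-0.4, -1.5, -0.7]
gripper_width: 0.0854
```

```bash
python3 -m crank '[[0,0,0,28,-21,0,1],[0,0,0,28,-21,0,1],[0,0,0,28,-21,0,1],[0,0,0,28,-21,0,1],[0,0,0,29,-20,0,1]]'; python3 -m crank '[[0,0,0.091,0,0,35,1],[0,0,0,0,0,35,1],[0,0,0,0,0,30,1],[0,0,0,0,0,20,1],[0,0,0,0,0,0,1]]'; python3 - <<'E'
from station import r
import cv2
for n in("top","side"):
    c=r.camera(n); cv2.imwrite(f"pics/{n}1.png",c["img"][:,:,::-1])
E
```

```text
t: 2.0
eef_pos: [0.5312, -0.1381, 0.2315]
eef_rot: [180.0, -0.0, 24.3]
contact_force: [0.9, 1.0, 0.1]
gripper_width: 0.0853
t: 2.42
eef_pos: [0.5276, -0.1389, 0.1074]
eef_rot: [-179.8, 0.4, 19.2]
contact_force: [-1.1, -0.2, -0.2]
gripper_width: 0.0854
```

View pics/side1.png

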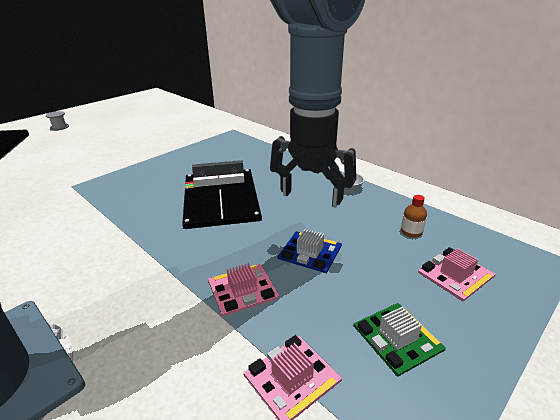

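The gripper is above the blue board's heat sink at (310,240) and square to it. I'll let it settle, then descend.

```bash
python3 -m crank '[[0,0,0,0,0,20,1],[0,0,0,0,0,10,1],[0,0,0,0,0,0,1],[0,0,0,0,0,0,1]]'
```

```text
t: 2.85
eef_pos: [0.531, -0.1398, 0.082]
eef_rot: [180.0, -0.0, 19.1]
contact_force: [0.5, 0.0, 0.4]
gripper_width: 0.0856
```

```bash
python3 -m crank '[[0,0,0,1,-1,20,1],[0,0,0,0,0,20,1],[0,0,0,0,0,18,1],[0,0,0,0,0,14,1],[0,0,0,0,0,0,1]]'; python3 -m crank '[[0,0,0,0,0,0,1],[0,0,0,0,0,0,-0.5],[0,0,0,0,0,0,-1],[0,0,0,0,0,0,-1],[0,0,0,0,0,0,-1]]' 60;  python3 -m crank '[[0,0,0,0,0,0,-1],[0,0,0,0,0,0,-1],[0,0,0,0,0,0,-1]]'
```

```text
t: 3.27
eef_pos: [0.5304, -0.1382, 0.0082]
eef_rot: [-179.9, 0.1, 19.1]
contact_force: [-1.2, 1.1, 0.8]
gripper_width: 0.0852
t: 3.68
eef_pos: [0.532, -0.1386, 0.0103]
eef_rot: [180.0, -0.1, 19.1]
contact_force: [-7.5, 4.0, 50.9]
gripper_width: 0.0393
t: 3.93
eef_pos: [0.532, -0.1386, 0.0104]
eef_rot: [180.0, -0.1, 19.1]
contact_force: [-0.4, 0.7, 7.4]
gripper_width: 0.039
```

Gripped: opening 39 mm. The fingers pressed up briefly while closing, which suggests the tips touched low. Lifting.

```bash
python3 -m crank '[[0,0,0,0,0,-5,-1],[0,0,0,0,0,-12,-1],[0,0,0,0,0,-25,-1],[0,0,0,0,0,-30,-1],[0,0,0,0,0,0,-1]]'; python3 -m crank '[[0,0,0,0,0,0,-1],[0,0,0,0,0,0,-1]]'; python3 - <<'E'
from station import r
import cv2
c=r.camera("side"); cv2.imwrite(f"pics/side2.png",cv2.resize(c["img"][100:300,200:420,::-1],None,fx=3,fy=3))
E
```

```text
t: 4.35
eef_pos: [0.5347, -0.1392, 0.0867]
eef_rot: [179.8, -0.4, 19.1]
contact_force: [1.4, 0.2, -1.4]
gripper_width: 0.039
t: 4.52
eef_pos: [0.5307, -0.1384, 0.0812]
eef_rot: [-180.0, 0.0, 19.1]
contact_force: [0.4, -0.1, -4.2]
gripper_width: 0.0391
```

View pics/side2.png

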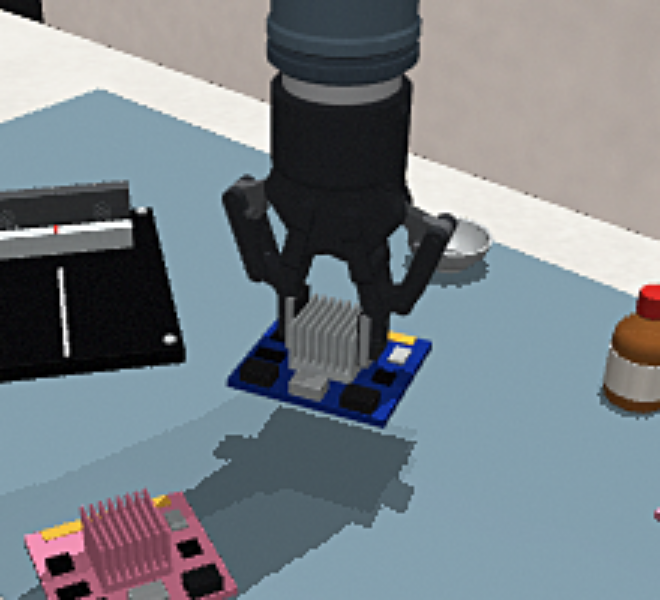

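The board is held flat, with its gold edge away from the base and the heat sink between the pads. I'll turn it in place by 35° to the jig's heading, then measure.

```bash
python3 -m crank '[[0,0,-0.08,0,0,-4,-1],[0,0,-0.11,0,0,-4,-1],[0,0,-0.11,0,0,-4,-1],[0,0,-0.11,0,0,-4,-1],[0,0,-0.11,0,0,-4,-1]]'; python3 -m crank '[[0,0,-0.093,0,0,0,-1],[0,0,0,0,0,0,-1],[0,0,0,0,0,0,-1]]'; python3 - <<'E'
from station import r
import cv2
c=r.camera("side"); cv2.imwrite(f"pics/side3.png",cv2.resize(c["img"][100:300,200:420,::-1],None,fx=3,fy=3))
print(r.state()["eef_pos"],r.state()["eef_rot"])
E
```

```text
t: 4.98
eef_pos: [0.5301, -0.1381, 0.1]
eef_rot: [-179.8, 0.1, 49.2]
contact_force: [-0.3, -0.3, -2.7]
gripper_width: 0.0392
t: 5.23
eef_pos: [0.5303, -0.1383, 0.1001]
eef_rot: [-179.9, 0.0, 54.1]
contact_force: [-0.0, -0.1, -3.7]
gripper_width: 0.0389
[ 0.53049593 -0.13826226  0.10028269] [-1.79887617e+02  3.52644616e-02  5.40701061e+01]
```

```bash
python3 -m crank '[[0,0,0,14,-10.5,0,-1],[0,0,0,26,-20,0,-1],[0,0,0,28,-21.5,0,-1],[0,0,0,28,-21.5,0,-1],[0,0,0,28,-21.5,0,-1]]'; python3 -m crank '[[0,0,0,28,-21.5,0,-1],[0,0,0,28,-21.5,0,-1],[0,0,0,20,-15.5,0,-1],[0,0,0,13,-10,0,-1],[0,0,0,0,0,0,-1]]';python3 -m crank '[[0,0,0,0,0,0,-1],[0,0,0,0,0,0,-1],[0,0,0,0,0,0,-1]]'; python3 - <<'E'
from station import r
import cv2,numpy as np
for n in("top","side"):
    c=r.camera(n); c["st"]=r.state(); np.save(n+"4.npy",c,allow_pickle=True)
    cr=c["img"][110:260,150:350] if n=="side" else c["img"][120:280,110:310]
    cv2.imwrite(f"pics/{n}4.png",cv2.resize(cr[:,:,::-1],None,fx=3.6,fy=3.6,interpolation=2))
E
```

```text
t: 5.7
eef_pos: [0.5261, 0.0192, 0.1008]
eef_rot: [-180.0, 0.0, 54.1]
contact_force: [0.2, -0.0, -3.3]
gripper_width: 0.039
t: 6.12
eef_pos: [0.5221, 0.1358, 0.1011]
eef_rot: [-179.9, -0.1, 54.5]
contact_force: [1.1, 0.2, -2.2]
gripper_width: 0.0392
t: 6.37
eef_pos: [0.523, 0.1284, 0.1009]
eef_rot: [180.0, 0.1, 54.1]
contact_force: [-0.3, -0.5, -3.3]
gripper_width: 0.0391
```

View pics/side4.png

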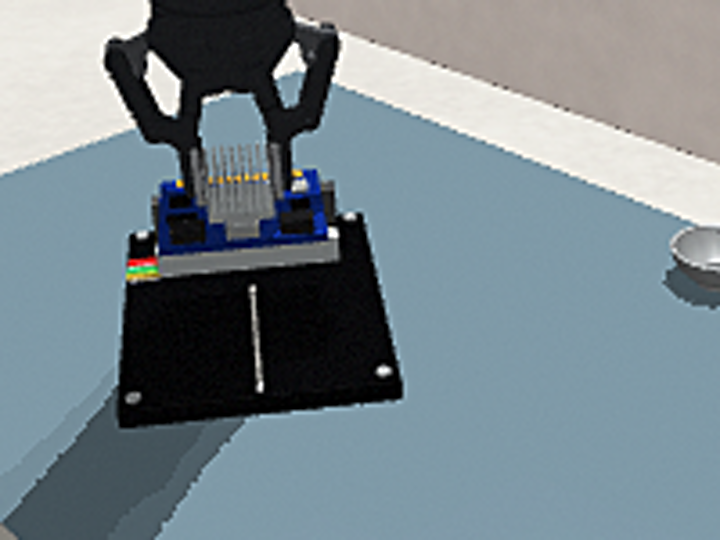

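View pics/top4.png

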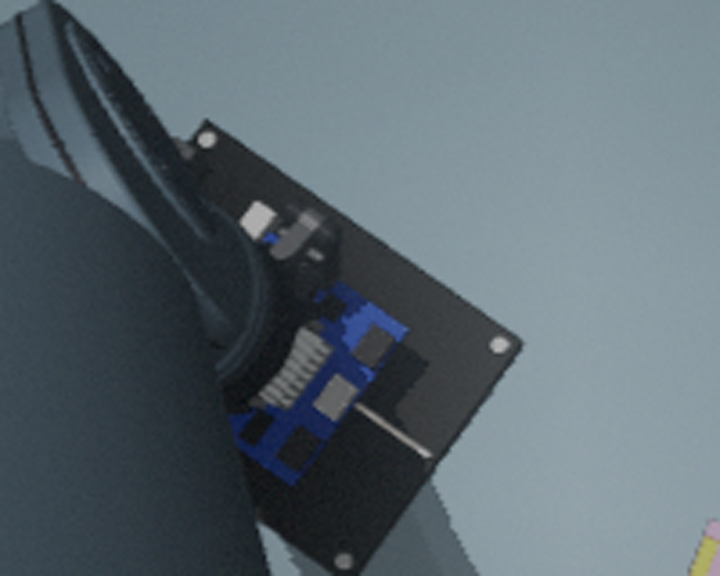

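The side crop shows the board level over the jig. In the top crop its rear edge runs from (405,328) to (293,485), with the white line emerging near its middle at (355,405). Next: measure the board's offset in the hand.

```bash
python3 - <<'E'
import numpy as np
from h import *
t=np.load("top4.npy",allow_pickle=True).item();s=np.load("side4.npy",allow_pickle=True).item()
print(t["st"]["eef_pos"])
a=np.deg2rad(54.15);X=np.array([np.cos(a),np.sin(a)]);Y=np.array([-X[1],X[0]]);J=np.array([.5375,.150]);T=t["st"]["eef_pos"][:2]
for n,p in(("R",(405,328)),("L",(293,485))):
    w=ray(t,p[0]/3.6+110,p[1]/3.6+120,.0965)[:2]; print("top",n,w,"rel tcp",(w-T)@X,(w-T)@Y)
for n,p in(("Rbot",(332,236)),("Lbot",(162,256))):
    w=ray(s,p[0]/3.6+150,p[1]/3.6+110,.0905)[:2]; print("side",n,w,"rel tcp",(w-T)@X,(w-T)@Y)
q=lambda p:ray(s,p[0]/3.6+150,p[1]/3.6+110,.014)[:2]
for p in((253,288),(261,389),(119,426),(403,397)): print("side jig",p,((q(p)-J)@X).round(4),((q(p)-J)@Y).round(4))
qt=lambda p:ray(t,p[0]/3.6+110,p[1]/3.6+120,.014)[:2]
for p in((430,457),(522,343),(208,121)): print("top jig",p,((qt(p)-J)@X).round(4),((qt(p)-J)@Y).round(4))
P=pts(t);
for p in((385,370),(340,395),(375,345),(350,310)):print(P[int(p[1]/3.6+120),int(p[0]/3.6+110)])
P=pts(s)
for p in((180,190),(320,190),(240,240),(190,245),(300,230)):print("s",P[int(p[1]/3.6+110),int(p[0]/3.6+150)])
E
```

```text
[0.52310047 0.1284271  0.10102031]
top R [0.53694115 0.06510093] rel tcp -0.04322321415604851 -0.048306541708411026
top L [0.45655104 0.12136163] rel tcp -0.044702624796601385 0.04980383736400106
side Rbot [0.54209705 0.0639933 ] rel tcp -0.04110137643984159 -0.05313437079295673
side Lbot [0.45752071 0.11807326] rel tcp -0.04680012388813164 0.04709199103801302
side jig (253, 288) 0.0146 -0.0027
side jig (261, 389) -0.1085 -0.0027
side jig (119, 426) -0.1315 0.0799
side jig (403, 397) -0.1328 -0.0854
top jig (430, 457) -0.1087 -0.0003
top jig (522, 343) -0.1132 -0.0836
top jig (208, 121) 0.1135 -0.0837
[0.52558638 0.08957386 0.0153801 ]
[0.50288818 0.09727673 0.10584754]
[0.52853282 0.07929074 0.10612433]
[0.54697825 0.09424266 0.09566571]
s [0.51341385 0.1772524  0.09553818]
s [ 0.07965357 -0.51213295  0.47708146]
s [0.49625906 0.0954574  0.0958104 ]
s [0.47105994 0.1109116  0.0952295 ]
s [0.52565797 0.07406712 0.09936065]
```

The board is centred in the hand to within 1 mm, and the TCP is at about x=-26, y=-1 mm in the jig frame. Lowering it 20 mm short of the fence.

```bash
python3 -m crank '[[0,0,0,0,-1,15,-1],[0,0,0,0,0,20,-1],[0,0,0,0,0,20,-1],[0,0,0,0,0,13,-1],[0,0,0,0,0,4,-1]]'; python3 -m crank '[[0,0,0,0,0,0,-1],[0,0,0,0,0,0,-1],[0,0,0,0,0,0,-1],[0,0,0,0,0,0,-1]]';python3 -m crank '[[0,0,0,0,0,1,-1],[0,0,0,0,0,1,-1],[0,0,0,0,0,0,-1],[0,0,0,0,0,0,-1]]'
```

```text
t: 6.88
eef_pos: [0.5209, 0.1295, 0.0273]
eef_rot: [-179.9, 0.2, 54.2]
contact_force: [-0.2, 0.5, -3.0]
gripper_width: 0.0387
t: 7.22
eef_pos: [0.5231, 0.1308, 0.0303]
eef_rot: [179.9, -0.1, 54.2]
contact_force: [-0.2, 0.3, -2.3]
gripper_width: 0.0389
t: 7.55
eef_pos: [0.5223, 0.1306, 0.0273]
eef_rot: [180.0, 0.0, 54.2]
contact_force: [0.2, 0.3, -2.7]
gripper_width: 0.039
```

```bash
python3 -m crank '[[0,0,0,0,1,1,-1],[0,0,0,0,0,0.7,-1],[0,0,0,0,0,0,-1],[0,0,0,0,0,0,-1]]';python3 -m crank '[[0,0,0,0,0,0.7,-1],[0,0,0,0,0,0.5,-1],[0,0,0,0,0,0,-1],[0,0,0,0,0,0,-1]]'
```

```text
t: 7.88
eef_pos: [0.523, 0.13, 0.0255]
eef_rot: [-180.0, 0.0, 54.2]
contact_force: [-0.4, 0.0, -2.6]
gripper_width: 0.0391
t: 8.22
eef_pos: [0.5231, 0.13, 0.0244]
eef_rot: [180.0, 0.0, 54.3]
contact_force: [-0.2, -0.6, -1.7]
gripper_width: 0.039
```

```bash
python3 -m crank '[[0,0,0,0,0,0.5,-1],[0,0,0,0,0,0.3,-1],[0,0,0,0,0,0,-1],[0,0,0,0,0,0,-1]]'; python3 - <<'E'
from station import r
import cv2,numpy as np
for n in("top","side"):
    c=r.camera(n); c["st"]=r.state(); np.save(n+"5.npy",c,allow_pickle=True)
    cr=c["img"][130:250,160:290] if n=="side" else c["img"][140:290,110:270]
    cv2.imwrite(f"pics/{n}5.png",cv2.resize(cr[:,:,::-1],None,fx=4.5 if n=="side" else 3.6,fy=4.5 if n=="side" else 3.6,interpolation=2))
E
```

```text
t: 8.55
eef_pos: [0.5231, 0.13, 0.0244]
eef_rot: [180.0, 0.0, 54.2]
contact_force: [-3.0, -2.0, 8.7]
gripper_width: 0.0393
```

View pics/side5.png

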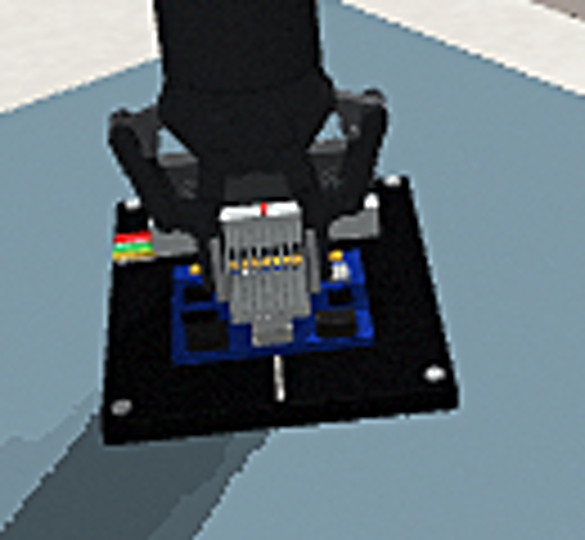

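View pics/top5.png

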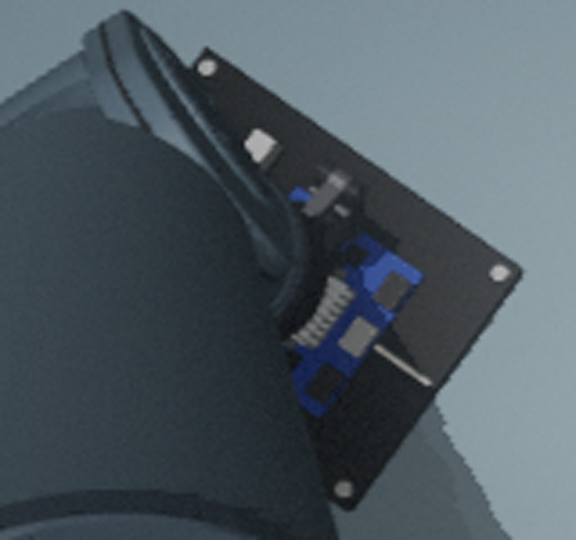

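The board lies on the bed with the white line leaving the middle of its rear edge: side crop (278,357), corners (173,362) and (374,345). Checking centring and squareness numerically.

```bash
python3 - <<'E'
import numpy as np
from h import *
t=np.load("top5.npy",allow_pickle=True).item();s=np.load("side5.npy",allow_pickle=True).item()
f=lambda p:ray(s,p[0]/4.5+160,p[1]/4.5+130,.014)[:2]*1000
g=lambda p,h=.020:ray(t,p[0]/3.6+110,p[1]/3.6+140,h)[:2]*1000
def rep(n,L,R,a,b):
    d=b-a;d/=np.linalg.norm(d);nn=np.array([-d[1],d[0]]);m=(L+R)/2
    e=L-R; print(n,"mid lateral",(m-a)@nn,"len",np.linalg.norm(e),"edge normal ang",np.degrees(np.arctan2(-e[0],e[1])),"line ang",np.degrees(np.arctan2(d[1],d[0])))
rep("side",f((173,362)),f((374,345)),f((281,400)),f((278,357)))
rep("top",g((316,416)),g((424,272)),g((431,384),.014),g((376,347),.014))
E
```

```text
side mid lateral 1.7964682146485085 len 99.44393428600047 edge normal ang 52.35768835083479 line ang 53.88538091853093
top mid lateral -0.0509911884944323 len 100.90725343996037 edge normal ang 53.50970182381136 line ang 55.783325252841365
```

```bash
cat > edge.py <<'E'
import numpy as np,cv2
from h import *
def edge(s,c0,c1,r0,r1,h,ch,thr,dirn=-1):
    # lowest threshold crossing per column, sub-pixel
    o=[]
    for u in range(c0,c1):
        p=ch[r0:r1,u]; k=np.nonzero(p>thr)[0]
        if len(k)==0 or k[-1]+1>=len(p): continue
        i=k[-1]; o.append((u,r0+i+(p[i]-thr)/(p[i]-p[i+1])))
    W=np.array([ray(s,u,v,h)[:2]*1000 for u,v in o],np.float32)
    l=cv2.fitLine(W,cv2.DIST_HUBER,0,.01,.01).ravel()
    res=np.abs((W-l[2:])@np.array([-l[1],l[0]]))
    return o,l,res.mean()
E
python3 - <<'E'
import sys
from edge import *
s=np.load("side5.npy",allow_pickle=True).item();im=s["img"].astype(float)
ch=im[...,2]-im[...,0]
o,l,e=edge(s,200,243,195,225,.014,ch,15)
print("board rear",len(o),o[0],o[-1],np.degrees(np.arctan(l[1]/l[0]))+90,e)
# jig front bottom edge at z=0 : dark->bluish
g=im.sum(2)
o2=[]
for u in range(186,259):
    p=g[215:240,u];k=np.nonzero(p<200)[0]
    if len(k) and k[-1]+1<len(p): o2.append((u,215+k[-1]+(200-p[k[-1]])/(p[k[-1]+1]-p[k[-1]])))
W=np.array([ray(s,u,v,0.)[:2]*1000 for u,v in o2],np.float32);l=cv2.fitLine(W,cv2.DIST_HUBER,0,.01,.01).ravel()
print("jig front",np.degrees(np.arctan(l[1]/l[0]))+90)
# white line pixels
m=(g>300); 
for v in range(209,220):
    row=g[v,215:228]; print(v,row.astype(int))
print([ (u,round(v,1)) for u,v in o])
t=np.load("top.npy",allow_pickle=True).item()
E
```

```text
board rear 28 (200, np.float64(210.77464788732394)) (227, np.float64(208.27586206896552)) 53.75375 0.50697464
jig front 54.774647
209 [ 54  55  48  34  15   0 644 150   1   2   7  18  13]
210 [ 14   0   5  15   0   0 621 288   8  20  17  16  18]
211 [ 17   3  17  22   7   0 611 282   9   7  20  18  27]
212 [  8  23  21  14   4   0 439 285   1   4   9  20  38]
213 [ 21   9   9  11   5   0 448 276   0   1  22  25  35]
214 [ 22  23  21  22   2   0 448 444  27   0  26  19  25]
215 [ 25  11  26   7   6   0 272 427  17  11  35   2  28]
216 [ 27  10  14  18   7   0 256 586  39  13  26  27  41]
217 [ 12  21   0  16   8   0 252 765 127   0  31  22  36]
218 [  9  12  25  23   1   0 242 631  58   6  23  32  16]
219 [33 25 27 20 15  6 14 62  0 40 53 52 42]
[(200, np.float64(210.8)), (201, np.float64(210.7)), (202, np.float64(210.8)), (203, np.float64(210.8)), (204, np.float64(210.7)), (205, np.float64(210.5)), (206, np.float64(210.5)), (207, np.float64(210.3)), (208, np.float64(210.4)), (209, np.float64(209.8)), (210, np.float64(209.8)), (211, np.float64(209.8)), (212, np.float64(209.8)), (213, np.float64(209.6)), (214, np.float64(209.7)), (215, np.float64(209.5)), (216, np.float64(209.5)), (217, np.float64(209.3)), (218, np.float64(209.0)), (219, np.float64(208.8)), (220, np.float64(208.8)), (221, np.float64(208.6)), (222, np.float64(208.7)), (223, np.float64(208.7)), (224, np.float64(208.7)), (225, np.float64(208.5)), (226, np.float64(208.5)), (227, np.float64(208.3))]
```

Within about 1° and 1 mm. I'll add 0.5° of yaw, ease the downward load slightly and advance.

```bash
python3 -m crank '[[0,0,-0.009,0,0.5,-0.6,-1],[0,0,0,2,0,0,-1],[0,0,0,3,0,0,-1],[0,0,0,3,0,0,-1],[0,0,0,3,0,0,-1]]'; python3 -m crank '[[0,0,0,3,0,0,-1],[0,0,0,2,0,0,-1],[0,0,0,0,0,0,-1],[0,0,0,0,0,0,-1]]';python3 -m crank '[[0,0,0,2,0,0,-1],[0,0,0,2,0,0,-1],[0,0,0,0,0,0,-1],[0,0,0,0,0,0,-1]]'
```

```text
t: 9.07
eef_pos: [0.5299, 0.138, 0.0244]
eef_rot: [180.0, 0.1, 54.7]
contact_force: [-2.9, -5.1, 6.3]
gripper_width: 0.0388
t: 9.4
eef_pos: [0.5334, 0.1429, 0.0244]
eef_rot: [180.0, -0.0, 54.8]
contact_force: [-0.4, -1.9, 3.5]
gripper_width: 0.0389
t: 9.73
eef_pos: [0.5353, 0.1458, 0.0244]
eef_rot: [180.0, 0.0, 54.7]
contact_force: [-1.8, -2.6, 6.0]
gripper_width: 0.0388
```

```bash
python3 -m crank '[[0,0,0,2,0,0,-1],[0,0,0,2,0,0,-1],[0,0,0,2,0,0,-1],[0,0,0,0,0,0,-1],[0,0,0,0,0,0,-1]]';python3 -m crank '[[0,0,0,2,0,0,-1],[0,0,0,2,0,0,-1],[0,0,0,0,0,0,-1],[0,0,0,0,0,0,-1]]'; cat > look.py <<'E'
from station import r
import cv2,numpy as np,sys
k=sys.argv[1]
for n in("top","side"):
    c=r.camera(n); c["st"]=r.state(); np.save(n+k+".npy",c,allow_pickle=True)
    cr=c["img"][130:250,160:290] if n=="side" else c["img"][140:290,110:270]
    f=6 if n=="side" else 3.6
    cv2.imwrite(f"pics/{n}{k}.png",cv2.resize(cr[:,:,::-1],(780,600) if n=="side" else None,fx=f,fy=f,interpolation=2))
    if n=="side": z=c["img"][168:200,175:255]; cv2.imwrite(f"pics/z{k}.png",cv2.resize(z[:,:,::-1],None,fx=10,fy=10,interpolation=2))
E
python3 look.py 6
```

```text
t: 10.15
eef_pos: [0.5377, 0.1493, 0.0244]
eef_rot: [-180.0, 0.2, 54.7]
contact_force: [-5.3, -6.0, 11.0]
gripper_width: 0.0389
t: 10.48
eef_pos: [0.5396, 0.1519, 0.0244]
eef_rot: [-180.0, 0.3, 54.7]
contact_force: [-7.7, -7.4, 13.9]
gripper_width: 0.039
```

View pics/side6.png

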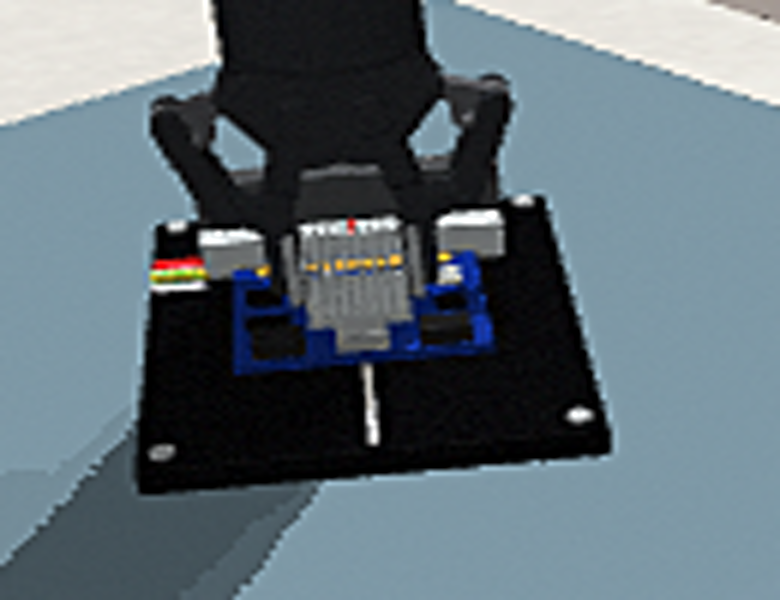

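View pics/z6.png

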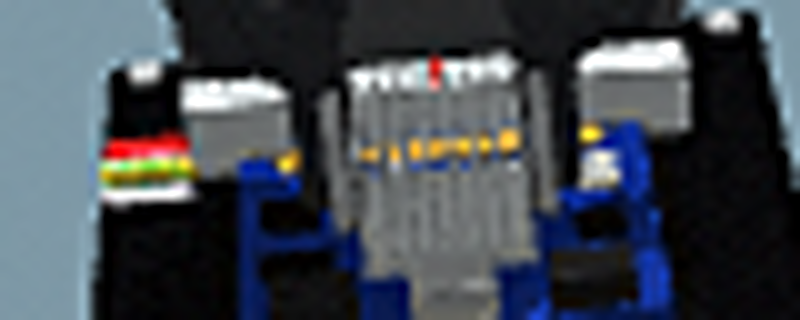

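The pointer has just entered the green: zoom crop (145,172), with red beginning at (145,148). The board edge is flush with the fence. Another 5 mm in small steps.

```bash
python3 -m crank '[[0,0,0,1.5,0,-0.3,-1],[0,0,0,1.5,0,0,-1],[0,0,0,0,0,0,-1],[0,0,0,0,0,0,-1]]';python3 -m crank '[[0,0,0,1.5,0,0,-1],[0,0,0,1,0,0,-1],[0,0,0,0,0,0,-1],[0,0,0,0,0,0,-1]]'; python3 look.py 7; python3 - <<'E'
from edge import *
s=np.load("side7.npy",allow_pickle=True).item();im=s["img"].astype(float)
ch=im[...,2]-im[...,0]
o,l,e=edge(s,200,243,180,205,.014,ch,15)
print(len(o),o[0],o[-1],np.degrees(np.arctan(l[1]/l[0]))+90,e, s["st"]["eef_pos"],s["st"]["contact_force"])
E
```

```text
t: 10.92
eef_pos: [0.5411, 0.1541, 0.0244]
eef_rot: [-180.0, 0.3, 54.7]
contact_force: [-6.2, -7.9, 11.3]
gripper_width: 0.0392
t: 11.25
eef_pos: [0.5421, 0.1555, 0.0245]
eef_rot: [-180.0, 0.4, 54.6]
contact_force: [-8.7, -8.1, 13.5]
gripper_width: 0.0391
43 (200, np.float64(203.71428571428572)) (242, np.float64(198.75)) 54.589474 0.5845328 [0.54213193 0.15552585 0.02444921] [-8.54338633 -8.31130502 14.44410373]
```

View pics/side7.png

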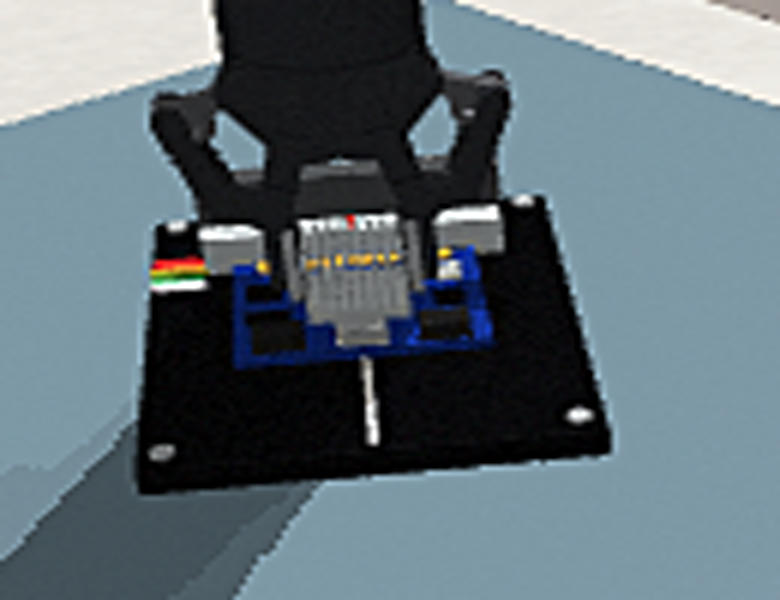

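View pics/z7.png

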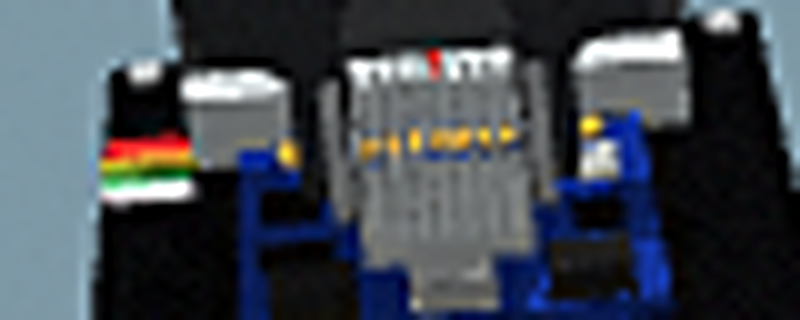

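View pics/top7.png

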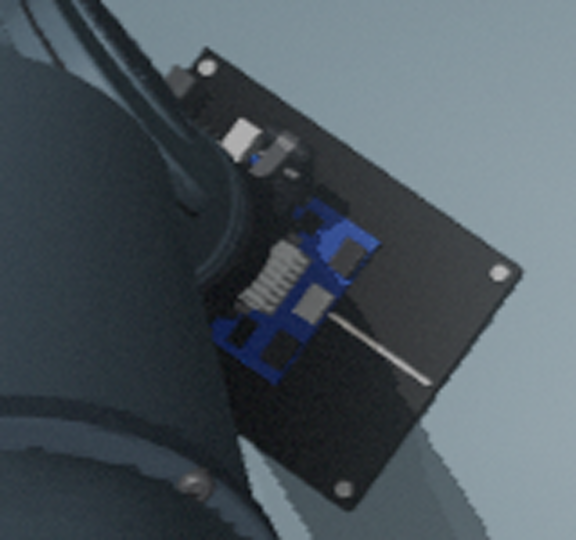

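The pointer looks to be in the upper part of the green, but its raised position makes that view read high. I'll measure the fence shift directly, comparing against the unpressed picture, from the front top edge in both cameras.

```bash
python3 - <<'E'
from edge import *
a=np.deg2rad(54.3);X=np.array([np.cos(a),np.sin(a)]);Y=np.array([-X[1],X[0]]);J=np.array([537.5,150.])
for k in "567":
    s=np.load(f"side{k}.npy",allow_pickle=True).item();g=s["img"].astype(float).mean(2)
    for nm,c0,c1 in(("L",194,202),("R",236,243)):
        o=[]
        for u in range(c0,c1):
            p=g[168:195,u]
            k1=np.nonzero(p>185)[0]
            if len(k1): 
                i=k1[-1]; 
                if i+1<len(p): o.append(((ray(s,u,168+i+(p[i]-185)/(p[i]-p[i+1]),.035)[:2]*1000-J)@X, 168+i+(p[i]-185)/(p[i]-p[i+1])))
        print(k,nm,np.round(o,1).tolist())
    t=np.load(f"top{k}.npy",allow_pickle=True).item();g=t["img"].astype(float).mean(2)
    m=(g>125);m[:, :170]=0;m[:,192:]=0;m[:170]=0;m[190:]=0
    n,lab,st,ce=cv2.connectedComponentsWithStats(m.astype(np.uint8))
    for i in range(1,n):
        if st[i,4]>12:
            v,u=np.nonzero(lab==i);W=np.array([ray(t,x,y,.035)[:2]*1000-J for x,y in zip(u,v)])
            print("top",k,st[i],"x range",np.percentile(W@X,[3,50,97]).round(1),"y",np.percentile(W@Y,[3,97]).round(1))
E
```

```text
5 L []
5 R [[-33.2, 190.8], [39.6, 175.5], [39.3, 175.5]]
top 5 [178 176   8   9  42] x range [43.4 48.9 55.6] y [-60.8 -48.1]
6 L [[46.8, 178.4], [46.3, 178.5], [46.0, 178.4], [45.8, 178.4], [47.1, 178.0], [47.7, 177.8], [49.0, 177.5], [48.4, 177.5]]
6 R [[-6.9, 185.2], [47.3, 174.4], [46.7, 174.4], [46.2, 174.4], [45.7, 174.5], [46.2, 174.3], [46.5, 174.1]]
top 6 [174 174  10  11  60] x range [49.9 56.2 62.4] y [-61.2 -43.5]
7 L [[52.0, 177.5], [51.7, 177.4], [51.4, 177.4], [50.9, 177.4], [50.2, 177.4], [51.4, 177.1], [51.4, 177.0], [51.7, 176.9]]
7 R [[52.5, 173.5], [52.6, 173.4], [52.1, 173.4], [51.7, 173.4], [51.0, 173.4], [50.5, 173.5], [49.9, 173.5]]
top 7 [172 173  10  12  63] x range [54.4 60.3 66.6] y [-61.  -42.4]
```

```bash
python3 -m crank '[[0,0,0,1.2,0,0,-1],[0,0,0,0.8,0,0,-1],[0,0,0,0,0,0,-1],[0,0,0,0,0,0,-1],[0,0,0,0,0,0,-1]]'; python3 look.py 8; python3 - <<'E'
from edge import *
a=np.deg2rad(54.3);X=np.array([np.cos(a),np.sin(a)]);Y=np.array([-X[1],X[0]]);J=np.array([537.5,150.])
s=np.load("side8.npy",allow_pickle=True).item();im=s["img"].astype(float)
o,l,e=edge(s,200,243,180,205,.014,im[...,2]-im[...,0],15)
print("rear angle",np.degrees(np.arctan(l[1]/l[0]))+90)
m=(im[...,2]-im[...,0]>20).astype(np.uint8); m[:170]=0;m[215:]=0;m[:,:195]=0;m[:,250:]=0
# lateral extents of blue near the rear edge
for v in range(186,204,2):
    u=np.nonzero(m[v])[0]
    if len(u): print(v,u[0],u[-1],end="; ")
print()
# white line lateral
W=[]
for v in range(193,222):
    row=im[v,214:230].mean(1); k=row>80
    if k.any():
        uu=(np.arange(214,230)*row*k).sum()/(row*k).sum(); p=ray(s,uu,v,.014)[:2]*1000-J; W.append((v,uu,p@X,p@Y))
print(np.round(W,1).tolist()[::4])
g=im.mean(2)
for nm,c0,c1 in(("L",194,202),("R",237,243)):
    q=[]
    for u in range(c0,c1):
        p=g[168:195,u];i=np.nonzero(p>185)[0]
        if len(i): i=i[-1]; q.append((ray(s,u,168+i+(p[i]-185)/(p[i]-p[i+1]),.035)[:2]*1000-J)@X)
    print(nm,np.mean(q))
E
```

```text
t: 11.77
eef_pos: [0.543, 0.1567, 0.0245]
eef_rot: [-180.0, 0.4, 54.6]
contact_force: [-9.0, -10.6, 15.6]
gripper_width: 0.0387
rear angle 54.624676
186 199 239; 188 199 240; 190 199 240; 192 199 241; 194 199 241; 196 199 241; 198 199 241; 200 199 229; 202 199 210; 
[[193.0, 218.4, 1.0, 2.2], [197.0, 220.7, -18.8, -2.4], [203.0, 221.0, -45.9, -1.9], [207.0, 221.0, -63.1, -1.2], [211.0, 221.4, -79.9, -1.3], [215.0, 221.6, -96.2, -1.1]]
L 53.33403727317314
R 52.75906552563473
```

View pics/side8.png

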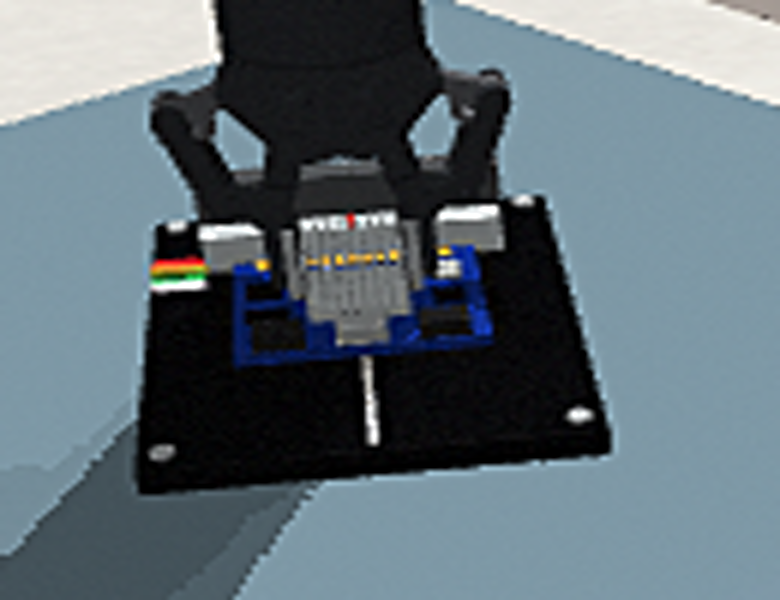

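View pics/top8.png

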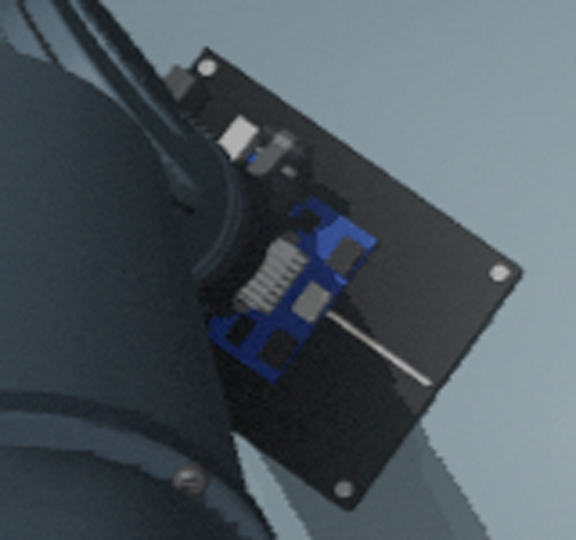

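```bash
python3 - <<'E'
from edge import *
a=np.deg2rad(54.3);X=np.array([np.cos(a),np.sin(a)]);Y=np.array([-X[1],X[0]]);J=np.array([537.5,150.])
s=np.load("side8.npy",allow_pickle=True).item();t=np.load("top8.npy",allow_pickle=True).item()
for n,c,p,h in(("sL",s,(198.8,203.6),.014),("sR",s,(242,198.9),.014),("sline",s,(221,204),.014),("sline2",s,(221.8,217),.014),
 ("tR",t,(378/3.6+110,240/3.6+140),.020),("tL",t,(275/3.6+110,381/3.6+140),.020),("tline",t,(330/3.6+110,315/3.6+140),.014),("tline2",t,(430/3.6+110,383/3.6+140),.014)):
    w=ray(c,*p,h)[:2]*1000-J;print(n,(w@X).round(1),(w@Y).round(1))
print(s["st"]["eef_pos"],s["st"]["contact_force"],s["st"]["t"])
E
```

```text
sL -38.7 48.3
sR -37.1 -50.9
sline -50.2 -1.7
sline2 -104.1 -1.2
tR -36.4 -50.0
tL -36.7 48.2
tline -38.4 0.5
tline2 -108.1 -0.9
[0.5430233  0.15674186 0.0244766 ] [-8.32872932 -9.27102367 15.94961527] 11.8667
```

The board is centred within about 1 mm, square within about 0.5°, and the fence is pushed back about 13.5 mm. I'll hold two more rows to confirm it's steady, then hand in.

```bash
python3 -m crank '[[0,0,0,0,0,0,-1],[0,0,0,0,0,0,-1],[0,0,0,0,0,0,-1]]' && python3 -c "
from station import r
print(r.sign_off())"
```

```text
t: 12.12
eef_pos: [0.543, 0.1567, 0.0245]
eef_rot: [-180.0, 0.4, 54.6]
contact_force: [-8.1, -8.8, 15.2]
gripper_width: 0.0391
the job is handed in; nothing more can be done
None
```

The blue board is flat on the jig with its gold edge pressed against the fence, and the gripper is still holding it there. I handed the job in at 12.1 s of the 35 s allowed. I gripped it by the heat sink, with the fingers on the sides away from the fence.

- **Fence travel:** about 13.5 mm, against a green band of 8 to 20 mm. This comes from the fence's edge in the side camera, before and after pressing. The top camera agreed to about 1 mm on the picture taken one step earlier.
- **Pointer:** in the side view it sits nearer the red than that, because it stands above the strip and is seen at a slant. I trusted the direct fence measurement.
- **Centring and squareness:** centred on the white line within about 1 mm (side camera +0.2 mm, top camera -0.7 mm). The board is square to within about 0.5°, and both ends of the fence had moved back by the same amount within about 0.6 mm.
- **Forces:** the final push reads about 12 N sideways, including bed friction, and about 15 N downwards. As the gripper closed for the pick-up, the wrist briefly read about 51 N upwards, probably from the fingertips touching the board. That is under the 120 N wrist limit. The readings can't show whether the gripper's body, which has a 40 N limit, was what touched.
- **Other objects:** nothing indicates that the green board, bottle or dish was touched. I did not take a final picture of them.

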